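# Sort the parts left on the repair bench

## Task

Sort the parts left over from the repair: stand both black can capacitors upright in the white tray, both yellow transformers base down in the orange tray, and put the microscope lens cell in its black holder, turned so that its red key drops into the keyway and it sits fully home. Leave the amber vial and the phone as they are.

Things in the scene. Friction and masses are not known exactly. Their poses are not given: they have to be found in the camera images.
- cap_a: Loose can capacitor standing upright: black cylinder 26 mm across, 40 mm tall, bright aluminium disc on top, thin white stripe down its side; about 35 g. Origin: centre of its underside, z up; its yaw means nothing. It looks the same as the other capacitor and either may take either half of its tray.
- cap_b: Loose can capacitor standing upright: black cylinder 26 mm across, 40 mm tall, bright aluminium disc on top, thin white stripe down its side; about 35 g. Origin: centre of its underside, z up; its yaw means nothing. It looks the same as the other capacitor and either may take either half of its tray.
- coil_a: Loose small transformer: rectangular, 36 mm (its x) by 26 mm (its y) by 30 mm tall, yellow taped winding between two dark ferrite ends on a black base; about 60 g. Origin: centre of its underside, z up out of the yellow top. All four sides are plain upright faces. The same as the other transformer.
- coil_b: Loose small transformer: rectangular, 36 mm (its x) by 26 mm (its y) by 30 mm tall, yellow taped winding between two dark ferrite ends on a black base; about 60 g. Origin: centre of its underside, z up out of the yellow top. All four sides are plain upright faces. The same as the other transformer.
- lens_cell: Loose microscope lens cell: aluminium disc 44 mm across, 16 mm thick, greenish lens in its top, on a spigot 30 mm across, 10 mm long below it (26 mm tall in all); 90 g. A red key lug on the spigot, 6 mm wide, 9 mm tall from the underside, points to the cell's -x and reaches 30 mm from the axis, showing past the disc; red mark above it on the rim. Origin: centre of the underside, z up.
- white_tray: Fixed open white tray on the bench, outside 100 mm (its x) by 150 mm (its y) by 28 mm high, walls and floor 4 mm thick (inside 92 by 142 mm, floor 4 mm above its origin). Origin: centre of its underside. Room for two things, one in each half of its length. The capacitors belong here.
- orange_tray: Fixed open orange tray on the bench, outside 100 mm (its x) by 150 mm (its y) by 28 mm high, walls and floor 4 mm thick (inside 92 by 142 mm, floor 4 mm above its origin). Origin: centre of its underside. Room for two things, one in each half of its length. The transformers belong here.
- lens_holder: Fixed black twelve-sided block 68 mm across, 20 mm high, with a bore 35 mm across, 15 mm deep, and an equally deep keyway 10 mm wide from the bore out through its side at its own -x, a white line either side. Lug over keyway, the spigot drops in and the disc rests flat on the top, cell origin 10 mm above the holder's; else it stays 10 mm too high. Origin: centre of underside, z up.
- vial: Loose bystander: small amber vial with a black cap, 23 mm across, 48 mm tall, standing among the parts. Origin: centre of its underside. To be left where it is.
- phone: Loose bystander: flat black phone, 75 mm (its x) by 155 mm (its y) by 9 mm, lying near the robot. Origin: centre of its underside. To be left where it is.

How it is judged (in metres and radians):
At the end, for the whole second after the job is handed in: Capacitors on the white tray's floor, transformers on the orange tray's (within 42 x 67 mm of its centre, under 9 mm up, tilt < 0.15 rad); lens cell home in the holder (within 5 mm, 7 to 12.5 mm up, tilt < 0.1); all at rest; vial and phone moved < 20 mm, vial upright (x of cap_a in the frame of white_tray between -0.042 and 0.042 m and y of cap_a in the frame of white_tray between -0.067 and 0.067 m and z of cap_a in the frame of white_tray between 0 and 0.009 m and angle between each of cap_a, cap_b, coil_a, coil_b, vial's own z axis and vertical below 0.15 rad and linear speed of each of cap_a, cap_b, coil_a, coil_b, lens_cell below 0.02 m/s and x of cap_b in the frame of white_tray between -0.042 and 0.042 m and y of cap_b in the frame of white_tray between -0.067 and 0.067 m and z of cap_b in the frame of white_tray between 0 and 0.009 m and x of coil_a in the frame of orange_tray between -0.042 and 0.042 m and y of coil_a in the frame of orange_tray between -0.067 and 0.067 m and z of coil_a in the frame of orange_tray between 0 and 0.009 m and x of coil_b in the frame of orange_tray between -0.042 and 0.042 m and y of coil_b in the frame of orange_tray between -0.067 and 0.067 m and z of coil_b in the frame of orange_tray between 0 and 0.009 m and horizontal distance between lens_cell and lens_holder below 0.005 m and z of lens_cell in the frame of lens_holder between 0.007 and 0.0125 m and angle between lens_cell's own z axis and vertical below 0.1 rad and distance of each of vial, phone from where it was at the start of the episode below 0.02 m); the robot touches nothing.
It fails at once if the vial is knocked over (angle between vial's own z axis and vertical above 0.5 rad).
It also fails if it takes over 109 s, if anything falls off the work surface, if the arm or the gripper's body presses on something with over 40 N, if the wrist force passes 120 N, or if a joint passes its speed limit or range.

## Robot

A 6-joint arm with a two-finger parallel gripper is mounted at the origin on the work surface. World frame = base frame: x ahead of the robot, y to its left, z up, the work surface at z = 0. Lengths are in mm, angles in rad, forces in N, time in s.
With the tool pointing down it reaches from about 350 to 875 mm from the base axis. Payload 4.2 kg.
Tool frame: the origin (TCP) lies between the finger pads; the fingertips stand 25 mm ahead of it and the grasp point (between the pads) lies 6 mm ahead of it; z points along the fingers, y is the line along which they close (so a half turn about z gives the same grasp; the last joint's range is limited). The gripper opens to 85 mm and grips with 20 to 120 N. Pads are 22 mm wide; open, the fingers measure 114 mm over their backs; the gripper's body (76 mm by 85 mm) begins 54 mm behind the grasp point. The pads swing forward as they close: fully open they stand 13 mm farther back than shut.
Start: joints at [-1.052, 0.385, 0.008, 0, -1.194, -0.259], TCP at [160.571, -604, 256.312] pointing down, gripper open.
Joint ranges: [-3.14, 3.14], [-1.21, 2.06], [-1.07, 1.41], [-3.16, 2.05], [-2.99, -0.16], [-3.1, 3.1]. Speed limits (rad/s): [2.79, 2.79, 3.14, 3.14, 3.14, 3.14].

## Interface

Orientations are given as a unit quaternion [x, y, z, w].
In Python, from bench import read_state, imaging, workorder, nets gives the robot as it stands.
- The arm moves only by the tool apply_moves, never from a script. Its argument "rows" is a list of rows, each an object with "hand": the opening, from -1 (shut) to 1 (fully open); "delta_pos": the shift along the tool's x, y, z in mm, a list of three; "yaw": the turn about the tool's z in rad. A call has 1 to 12 rows; each row is the pose to reach, as a shift and turn from the pose commanded when the call began, along the tool's axes at that moment; what a row does not reach only later rows make up. A row lasts 1/12 s, in which the tool goes at most 41.7 mm and 7.16 degrees, less where a joint would pass 70% of its speed; a pose out of reach is approached as far as the arm can. A call with a gripper value outside its range is refused whole. The fingers move at their own pace and stop on an object; the grip force is fixed at half the most. Time passes only in rows, so rows that repeat a pose let the fingers close. It gives the time, the measured TCP pose, the force, the opening and the grip force at its end, in the units of the state.
- read_state(): the state, without advancing time (a new reading comes with each control period).
- imaging.get_image(name): name is "scene" or "top" or "wrist"; returns a dict with "pixels" (480x640x3 uint8, red, green, blue), "fx", "fy", "cx", "cy" (pixels), "xyz" and "rotation" of the camera in the world. Camera axes: x right, y down, z forward; pixel columns grow to the right and rows downward; lengths in mm; the calibration is good to about 2 mm. The wrist camera is an equidistant fisheye: a pixel r from the principal point sees the ray r / f radians off the axis. A picture is of the moment at which its call begins. There is no depth.
- workorder.job_done(): hands the job in; it is judged then, once.
Trained networks look in the newest picture that a camera, given by its name, has taken for a name from the list of things; names that differ only in an ending like _2 or _b are one class to them, and where a whole thing is asked for, a point or a joint stands for the part that bears it (a point fixed in the world has none). Each returns a list of dicts, best first, with "score" (0 to 1); they miss things now and then, are a little off and sometimes report something else, mostly with a low value. They report only what shows in the picture. A call takes as long as a camera call.
- nets.find_in(camera, query): "location" ([row, column] in pixels, amid what is visible of it).
- nets.pinpoint(camera, query): "location" ([row, column] in pixels: a listed point, or the origin of a listed thing).
The state is a dict: "clock": time; "joints": joint angles; "joint_vel": joint speeds; "joint_efforts": joint torques, N m; "position": TCP position; "ee_rot": TCP orientation; "contact_force": force on the tool from outside, world axes, zero at the start; "wrist_torque": the same for the moment, N m; "gripper_width": finger opening in mm; "grasp_force": force on a finger pad.
Only numpy, scipy, OpenCV 4.12 (cv2) and the standard library are available. Lean on these libraries where they do the work, as an engineer would, in place of code of your own. Each camera call takes 0.05 s, during which the arm holds its last target. There are 200 camera calls.

## Working session

There is one attempt and no reset: what is moved stays moved. The work goes in short steps, Python scripts to look and compute and a tool call to move; the robot and the scene stay as the last step left them, time stands still between calls to the robot, and variables do not carry over. Pictures are saved under pics/ and viewed, at most 14 in all, crops included, and the job is handed in when it is done.

Besides the shell and the picture viewer there is one more tool, called after "Request:" as name(argument=value, ...), one argument or row to a line, values as JSON. apply_moves: Moves the arm, as the interface text tells. Its arguments: {"type":"object","properties":{"rows":{"type":"array"}},"required":["rows"]}

```bash
mkdir -p pics; cat > h.py <<'E'
import numpy as np, cv2
from bench import read_state, imaging, workorder, nets
def ray(im,rc,fish=False):
    x=(rc[1]-im['cx'])/im['fx'];y=(rc[0]-im['cy'])/im['fy']
    if fish:
        t=np.hypot(x,y);s=np.sin(t)/t if t>1e-9 else 1;d=np.array([x*s,y*s,np.cos(t)])
    else: d=np.array([x,y,1.])
    return np.array(im['rotation']).reshape(3,3)@d
def onplane(im,rc,z,fish=False):
    d=ray(im,rc,fish);o=np.array(im['xyz']);return (o+d*(z-o[2])/d[2]).round(1)
def save(im,n): cv2.imwrite(f'pics/{n}.png',im['pixels'][:,:,::-1])
E
python3 - <<'E'
from h import *
print(read_state())
for c in ['top','scene']:
    im=imaging.get_image(c);save(im,c+'0')
    print(c,im['xyz'],im['rotation'],im['fx'],im['cx'],im['cy'])
    for q in ['cap_a','coil_a','lens_cell','white_tray','orange_tray','lens_holder','vial','phone']:
        for f in (nets.pinpoint,):
            print(q,[(np.round(r['location']).tolist(),round(r['score'],2),onplane(im,r['location'],0)[:2].tolist()) for r in f(c,q)[:4]])
E
```

```text
{'clock': 0.0, 'joints': array([-1.05239059e+00,  3.85557926e-01,  6.59622032e-03, -4.95883090e-04,
       -1.19402416e+00, -2.58577463e-01]), 'joint_vel': array([-1.37673470e-03, -1.38991749e-05, -3.87931176e-04, -7.03338636e-04,
        1.08049708e-03,  1.85988875e-03]), 'joint_efforts': array([ 7.73041429e-04, -3.92287803e+01,  1.88401437e+01,  4.18627962e+00,
       -4.70506478e-03,  6.19253257e-06]), 'position': array([ 160.43228493, -603.49100221,  255.20959127]), 'ee_rot': array([-1.29458218e-01,  9.91584247e-01,  1.10047969e-03, -2.01412621e-04]), 'contact_force': array([-0.08416669, -0.12861458, -1.00548573]), 'wrist_torque': array([ 0.01047114,  0.00486593, -0.04307603]), 'grasp_force': 0.0, 'gripper_width': 85.5898038219315}
top [ 356.40169356    6.33377235 1003.67945823] [-0.70359611  0.70717308 -0.05492806  0.04291453] 476.0370483464898 324.17675571304665 237.99043183289297Traceback (most recent call last):
  File "<stdin>", line 8, in <module>
  File "h.py", line 10, in onplane
    d=ray(im,rc,fish);o=np.array(im['xyz']);return (o+d*(z-o[2])/d[2]).round(1)
  File "h.py", line 8, in ray
    return np.array(im['rotation']).reshape(3,3)@d
           ~~~~~~~~~~~~~~~~~~~~~~~~~~~~~~~~^^^^^
ValueError: cannot reshape array of size 4 into shape (3,3)
```

```bash
sed -i "s/np.array(im\['rotation'\]).reshape(3,3)@d/Rotation.from_quat(im['rotation']).apply(d)/; 1a from scipy.spatial.transform import Rotation" h.py
python3 - <<'E'
from h import *
for c in ['top','scene']:
    im=imaging.get_image(c);save(im,c+'0')
    print(c,im['xyz'],im['fx'],im['cx'],im['cy'])
    for q in ['cap_a','coil_a','lens_cell','white_tray','orange_tray','lens_holder','vial','phone']:
        for f in (nets.pinpoint,):
            print(q,[(np.round(r['location']).tolist(),round(r['score'],2),onplane(im,r['location'],0)[:2].tolist()) for r in f(c,q)[:4]])
E
```

```text
top [ 356.40169356    6.33377235 1003.67945823] 476.0370483464898 324.17675571304665 237.99043183289297
cap_a [([251.0, 399.0], 0.57, [468.3, -170.8]), ([262.0, 306.0], 0.46, [445.2, 26.5])]
coil_a [([261.0, 237.0], 0.84, [448.6, 173.8]), ([204.0, 408.0], 0.74, [570.7, -193.0])]
lens_cell []
white_tray [([174.0, 321.0], 0.72, [636.5, -5.2])]
orange_tray []
lens_holder [([235.0, 156.0], 0.7, [503.2, 345.3])]
vial [([230.0, 279.0], 0.51, [514.3, 84.5]), ([199.0, 241.0], 0.26, [581.5, 166.1]), ([174.0, 317.0], 0.19, [636.0, 3.3])]
phone [([321.0, 442.0], 0.67, [319.8, -255.2]), ([252.0, 400.0], 0.55, [464.7, -172.6])]
scene [1011.821969     52.96738647  674.15339775] 448.45508289298726 322.11926403145856 238.54084628733168
cap_a [([228.0, 240.0], 0.63, [465.2, -169.0]), ([227.0, 336.0], 0.52, [443.5, 16.8])]
coil_a [([238.0, 413.0], 0.79, [453.1, 167.5]), ([268.0, 219.0], 0.66, [563.3, -186.7])]
lens_cell [([296.0, 417.0], 0.77, [584.4, 173.5])]
white_tray [([310.0, 317.0], 0.85, [630.5, 2.4]), ([238.0, 415.0], 0.28, [454.0, 171.1])]
orange_tray [([235.0, 136.0], 0.92, [505.0, -366.1])]
lens_holder [([268.0, 510.0], 0.83, [505.0, 343.2]), ([296.0, 419.0], 0.32, [582.6, 176.9])]
vial [([260.0, 368.0], 0.49, [515.6, 83.1])]
phone [([173.0, 213.0], 0.9, [320.0, -262.4]), ([270.0, 510.0], 0.74, [509.7, 342.9])]
```

View pics/top0.png

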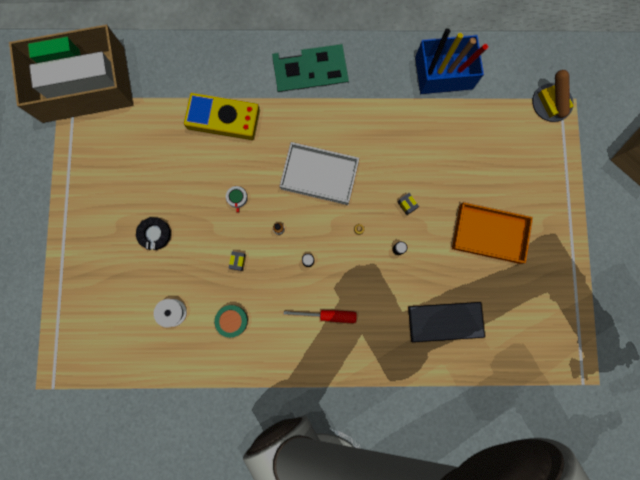

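View pics/scene0.png

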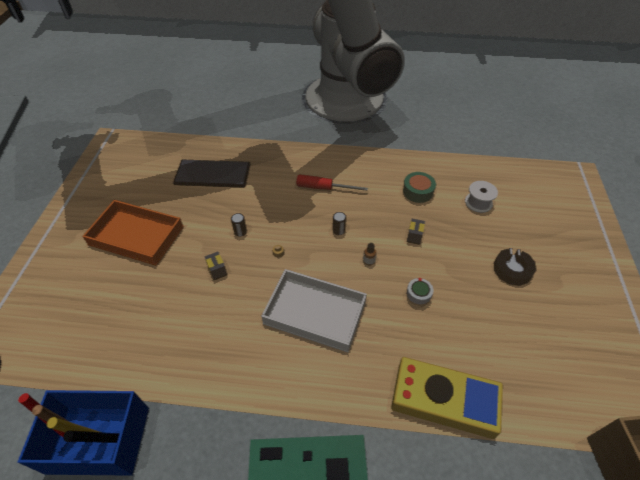

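The top view shows the cell near (197,236) with its key toward the robot, the holder at (233,153), caps at (260,308) and (248,400), coils at (261,237) and (204,408), and the vial at (228,279). The scene view agrees. Next I'll measure the yaws from enlarged crops.

```bash
python3 - <<'E'
from h import *
im=imaging.get_image('top');sc=imaging.get_image('scene')
def crop(im,r,c,h=17): return cv2.resize(im['pixels'][r-h:r+h,c-h:c+h],(260,260),interpolation=cv2.INTER_CUBIC)
a=np.hstack([crop(im,199,237),crop(im,235,154,21),crop(im,261,237)])
b=np.hstack([crop(im,204,408),crop(sc,292,420,19),crop(sc,267,515,24)])
m=np.vstack([a,b]);cv2.imwrite('pics/m.png',m[:,:,::-1])
hsv=cv2.cvtColor(im['pixels'],cv2.COLOR_RGB2HSV)
def comp(lo,hi,r,c,h,z,name):
    M=cv2.inRange(hsv,lo,hi);B=np.zeros_like(M);B[r-h:r+h,c-h:c+h]=M[r-h:r+h,c-h:c+h]
    p=np.argwhere(B);
    if len(p)==0: print(name,'none');return
    w=np.array([onplane(im,q,z)[:2] for q in p]).astype(np.float32)
    print(name,len(p),w.mean(0),cv2.minAreaRect(w))
comp((20,100,90),(35,255,255),261,237,14,30,'coil1 yellow')
comp((20,100,90),(35,255,255),204,408,14,30,'coil2 yellow')
comp((0,120,60),(8,255,255),205,237,14,9,'key')
comp((40,60,30),(95,255,255),197,236,14,26,'lens green')
comp((0,0,150),(180,70,255),173,320,48,28,'white tray')
comp((5,150,80),(18,255,255),233,492,45,20,'orange tray')
comp((0,0,140),(180,60,255),236,153,16,20,'holder white')
comp((0,0,140),(180,60,255),259,308,10,40,'cap1 top')
comp((0,0,140),(180,60,255),247,400,10,40,'cap2 top')
E
```

```text
coil1 yellow 273 [456.8477  171.36928] ((454.5841979980469, 169.38333129882812), (55.793006896972656, 39.1217155456543), 89.76612854003906)
coil2 yellow 317 [ 575.32556 -188.11292] ((564.915771484375, -185.63784790039062), (56.92155838012695, 57.98653030395508), 88.3940200805664)
key 20 [561.075   174.87502] ((562.139892578125, 174.6978302001953), (18.316097259521484, 5.3639726638793945), 12.02222728729248)
lens green 140 [582.5537  174.05002] ((582.6575317382812, 173.82554626464844), (25.757854461669922, 26.711774826049805), 45.90950012207031)
white tray 2418 [ 6.304398e+02 -5.696016e-01] ((635.2088012695312, -1.0114593505859375), (150.4791717529297, 98.70051574707031), 76.4090347290039)
orange tray 3336 [ 502.86197 -363.63394] ((503.7188415527344, -364.79144287109375), (158.2664337158203, 106.30101776123047), 77.57405853271484)
holder white 149 [502.76126 344.52954] ((498.72100830078125, 347.4295959472656), (24.75417709350586, 41.887939453125), 67.61990356445312)
cap1 top 58 [446.93597   23.424131] ((446.75, 23.599998474121094), (14.19999885559082, 14.299985885620117), 90.0)
cap2 top 61 [ 471.47888 -167.36067] ((471.49945068359375, -167.47560119628906), (16.448780059814453, 16.504844665527344), 88.60316467285156)
```

View pics/m.png

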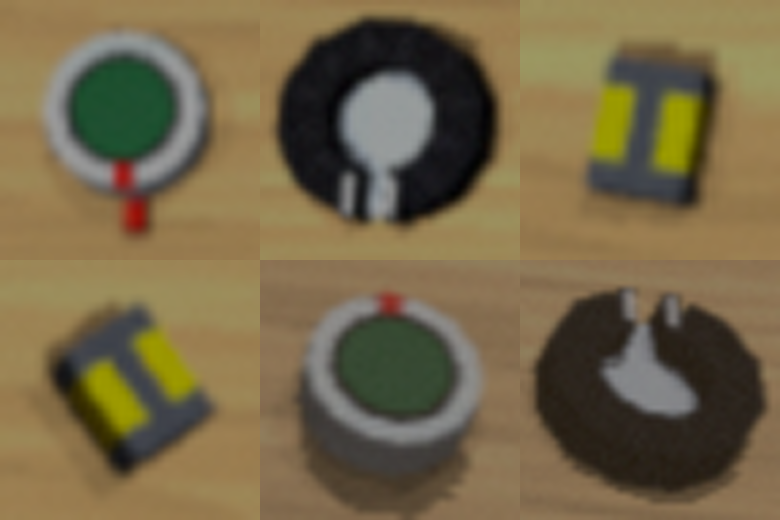

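```bash
cat >> h.py <<'E'
def go(x,y,z,ang=None):
    "delta in tool axes to reach world point, closing direction at ang deg (mod 180)"
    s=read_state();R=Rotation.from_quat(s['ee_rot']);p=s['position']
    d=R.inv().apply(np.array([x,y,z])-p)
    Y=R.as_matrix()[:,1];cur=np.degrees(np.arctan2(Y[1],Y[0]))
    dy=0 if ang is None else -((ang-cur+90)%180-90)
    print('delta',d.round(1).tolist(),'yaw',round(np.radians(dy),3),'| cur ang',round(cur,1),'pos',p.round(1),'w',round(s['gripper_width'],1),'t',round(s['clock'],1))
E
python3 - <<'E'
from h import *
im=imaging.get_image('top')
P=lambda ox,oy,h,x,y,z:onplane(im,(oy-h+y*2*h/260-.5+.5*2*h/260,ox-h+x*2*h/260),z)[:2]
def ang(v): return np.degrees(np.arctan2(v[1],v[0])).round(1)
print('coil1 long',ang(P(237,261,17,92,60,30)-P(237,261,17,70,190,30)),'c',P(237,261,17,131,128,30))
print('coil1 long R',ang(P(237,261,17,192,70,30)-P(237,261,17,170,200,30)))
print('coil2 long',ang(P(408,204,17,145,45,30)-P(408,204,17,210,148,30)),'c',P(408,204,17,138,130,30))
print('coil2 bar',ang(P(408,204,17,85,110,30)-P(408,204,17,125,175,30)))
print('cell c',P(237,199,17,127,108,26),'key',ang(P(237,199,17,137,215,9)-P(237,199,17,127,108,26)), ang(P(237,199,17,124,175,26)-P(237,199,17,125,108,26)))
print('holder c',P(154,235,21,130,120,20),'line-mid',ang(P(154,235,21,109,195,20)-P(154,235,21,130,120,20)))
go(570,-190,200,126)
w=imaging.get_image('wrist');s=read_state()
R=Rotation.from_quat(s['ee_rot']).inv()
print('cam in tool',R.apply(w['xyz']-s['position']),(R*Rotation.from_quat(w['rotation'])).as_matrix().round(2).tolist(),w['fx'])
E
```

```text
coil1 long -8.3 c [446.7 167.7]
coil1 long R -8.7
coil2 long 30.5 c [ 564.1 -188.8]
coil2 bar 29.9
cell c [582.8 172. ] key -179.1 -179.7
holder c [505.4 342.6] line-mid 166.9
delta [-502.1, 294.9, 56.3] yaw -0.369 | cur ang 104.9 pos [ 160.5 -604.   256.3] w 85.3 t 1.1
cam in tool [ 7.93975688e+01  1.12683403e-01 -1.16644918e+02] [[0.0, -0.95, -0.31], [1.0, -0.0, 0.0], [-0.0, -0.31, 0.95]] 371.64829954431775
```

Request:
apply_moves(
  rows=[
    {"hand":1,"delta_pos":[-497,299,66],"yaw":-0.27},
    {"hand":1,"delta_pos":[-497,299,66],"yaw":-0.27},
    {"hand":1,"delta_pos":[-497,299,66],"yaw":-0.27},
    {"hand":1,"delta_pos":[-497,299,66],"yaw":-0.27},
    {"hand":1,"delta_pos":[-497,299,66],"yaw":-0.27},
    {"hand":1,"delta_pos":[-497,299,66],"yaw":-0.27},
    {"hand":1,"delta_pos":[-497,299,66],"yaw":-0.27},
    {"hand":1,"delta_pos":[-497,299,66],"yaw":-0.27},
    {"hand":1,"delta_pos":[-497,299,66],"yaw":-0.27},
    {"hand":1,"delta_pos":[-497,299,66],"yaw":-0.27},
    {"hand":1,"delta_pos":[-497,299,66],"yaw":-0.27},
    {"hand":1,"delta_pos":[-497,299,66],"yaw":-0.27},
  ],
)

```text
clock: 2.2
position: [507.4, -245.4, 200.0]
ee_rot: [-0.262, 0.965, -0.0, 0.0]
contact_force: [0.6, -1.3, -0.9]
gripper_width: 85.5
grasp_force: 0.0
```

```bash
python3 -c "
from h import *
go(564,-187,150,120.5)"
```

```text
delta [-78.3, 21.8, 50.0] yaw -0.002 | cur ang 120.4 pos [ 507.4 -245.4  200. ] w 85.5 t 2.2
```

Request:
apply_moves(
  rows=[
    {"hand":1,"delta_pos":[-78,22,50],"yaw":0},
    {"hand":1,"delta_pos":[-78,22,50],"yaw":0},
    {"hand":1,"delta_pos":[-78,22,50],"yaw":0},
    {"hand":1,"delta_pos":[-78,22,50],"yaw":0},
  ],
)

```text
clock: 2.53
position: [563.0, -186.5, 147.2]
ee_rot: [-0.264, 0.965, 0.001, -0.002]
contact_force: [0.5, -0.2, -0.1]
gripper_width: 85.2
grasp_force: 0.0
```

```bash
cat >> h.py <<'E'
def wrist(name,q=None,z=0):
    im=imaging.get_image('wrist');save(im,name)
    if q:
        for r in nets.pinpoint('wrist',q)[:3]: print(q,np.round(r['location']),round(r['score'],2),onplane(im,r['location'],z,True))
    return im
def rect(im,lo,hi,x,y,rad,z,name=''):
    "coloured pixels within rad of world x,y, on plane z"
    hsv=cv2.cvtColor(im['pixels'],cv2.COLOR_RGB2HSV);p=np.argwhere(cv2.inRange(hsv,lo,hi))
    w=np.array([onplane(im,q,z,True)[:2] for q in p]).reshape(-1,2)
    w=w[np.hypot(w[:,0]-x,w[:,1]-y)<rad].astype(np.float32)
    if len(w)<3: print(name,'none');return
    r=cv2.minAreaRect(w);print(name,len(w),'mean',w.mean(0).round(1),'rect',np.round(r[0],1),np.round(r[1],1),round(r[2],1))
E
python3 -c "
from h import *
im=wrist('w1','coil_a');go(564,-187,150,120.5)
rect(im,(24,150,100),(34,255,255),564,-187,30,30,'y')"
```

```text
coil_a [236. 317.] 0.97 [ 568.2 -186.2    0. ]
delta [-2.3, 0.7, -0.3] yaw -0.002 | cur ang 120.4 pos [ 562.3 -188.7  149.7] w 85.6 t 2.6
y 723 mean [ 566.5 -187.2] rect [ 566.5 -187.2] [19.5 25.4] 32.9
```

View pics/w1.png

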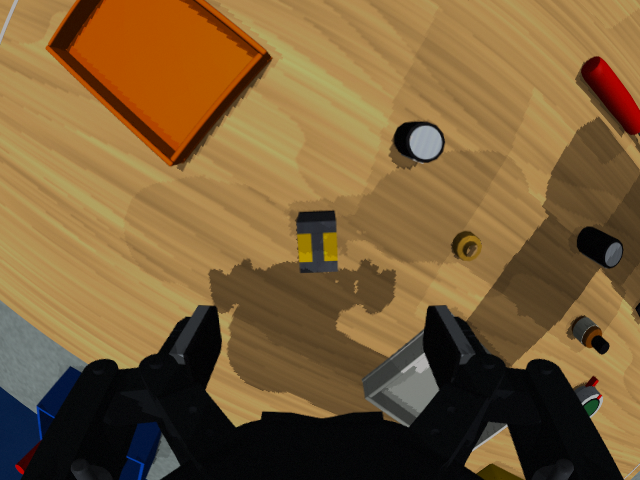

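Request:
apply_moves(
  rows=[
    {"hand":1,"delta_pos":[-4.5,-0.7,40],"yaw":-0.035},
    {"hand":1,"delta_pos":[-4.5,-0.7,80],"yaw":-0.035},
    {"hand":1,"delta_pos":[-4.5,-0.7,110],"yaw":-0.035},
    {"hand":1,"delta_pos":[-4.5,-0.7,118],"yaw":-0.035},
    {"hand":1,"delta_pos":[-4.5,-0.7,118],"yaw":-0.035},
    {"hand":-1,"delta_pos":[-4.5,-0.7,118],"yaw":-0.035},
    {"hand":-1,"delta_pos":[-4.5,-0.7,118],"yaw":-0.035},
    {"hand":-1,"delta_pos":[-4.5,-0.7,118],"yaw":-0.035},
    {"hand":-1,"delta_pos":[-4.5,-0.7,118],"yaw":-0.035},
    {"hand":-1,"delta_pos":[-4.5,-0.7,118],"yaw":-0.035},
    {"hand":-1,"delta_pos":[-4.5,-0.7,118],"yaw":-0.035},
    {"hand":-1,"delta_pos":[-4.5,-0.7,118],"yaw":-0.035},
  ],
)

```text
clock: 3.63
position: [567.7, -187.1, 33.4]
ee_rot: [-0.279, 0.96, -0.001, 0.001]
contact_force: [-0.4, 1.3, 6.3]
gripper_width: 25.0
grasp_force: 60.0
```

```bash
python3 -c "
from h import *
# tray geometry: rim corners of orange from top view
im=imaging.get_image('top');hsv=cv2.cvtColor(im['pixels'],cv2.COLOR_RGB2HSV)
go(503.7,-364,140,167.5)
print(onplane(im,(233,492),28),onplane(im,(173.5,319.5),28))"
```

```text
delta [148.6, -115.2, -106.6] yaw -0.787 | cur ang 122.4 pos [ 567.7 -187.1   33.4] w 24.6 t 3.7
[ 501.5 -360.7   28. ] [629.7  -1.7  28. ]
```

Request:
apply_moves(
  rows=[
    {"hand":-1,"delta_pos":[0,0,-40],"yaw":0},
    {"hand":-1,"delta_pos":[20,-16,-70],"yaw":-0.1},
    {"hand":-1,"delta_pos":[174,-139,-80],"yaw":-0.787},
    {"hand":-1,"delta_pos":[174,-139,-80],"yaw":-0.787},
    {"hand":-1,"delta_pos":[174,-139,-80],"yaw":-0.787},
    {"hand":-1,"delta_pos":[174,-139,-80],"yaw":-0.787},
    {"hand":-1,"delta_pos":[174,-139,-80],"yaw":-0.787},
    {"hand":-1,"delta_pos":[174,-139,-80],"yaw":-0.787},
    {"hand":-1,"delta_pos":[174,-139,-80],"yaw":-0.787},
    {"hand":-1,"delta_pos":[174,-139,-80],"yaw":-0.787},
    {"hand":-1,"delta_pos":[174,-139,-80],"yaw":-0.787},
  ],
)

```text
clock: 4.6
position: [494.2, -396.6, 111.5]
ee_rot: [-0.625, 0.781, 0.0, -0.0]
contact_force: [0.3, 0.4, -1.0]
gripper_width: 25.0
grasp_force: 59.2
```

```bash
python3 -c "
from h import *
im=wrist('w2','orange_tray',0)
go(495.5,-398,38.5,167.5)"
```

```text
delta [1.4, -1.3, 73.2] yaw -0.0 | cur ang 167.5 pos [ 494.6 -396.4  111.7] w 24.9 t 4.7
```

View pics/w2.png

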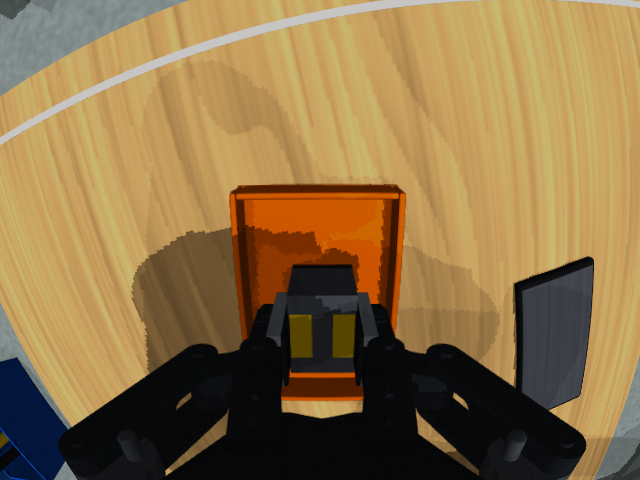

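```bash
python3 -c "
from h import *
im=imaging.get_image('wrist')
for p in [(192,231),(190,404),(335,245),(335,398),(399,285),(399,362)]: print(p,onplane(im,p,28,True)[:2])
print(im['xyz'],im['cx'],im['cy'])"
```

```text
(192, 231) [ 535.1 -447.4]
(190, 404) [ 440.8 -427.5]
(335, 245) [ 554.2 -356.4]
(335, 398) [ 457.7 -334.9]
(399, 285) [ 543.5 -297.3]
(399, 362) [ 489.6 -285.1]
[ 477.66997391 -474.05474714  228.32546205] 321.7757329698692 238.50135355607227
```

Request:
apply_moves(
  rows=[
    {"hand":-1,"delta_pos":[1.4,-1.3,35],"yaw":0},
    {"hand":-1,"delta_pos":[1.4,-1.3,62],"yaw":0},
    {"hand":-1,"delta_pos":[1.4,-1.3,73],"yaw":0},
    {"hand":-1,"delta_pos":[1.4,-1.3,73.5],"yaw":0},
    {"hand":-1,"delta_pos":[1.4,-1.3,73.5],"yaw":0},
    {"hand":0,"delta_pos":[1.4,-1.3,73.5],"yaw":0},
    {"hand":0,"delta_pos":[1.4,-1.3,73.5],"yaw":0},
    {"hand":0,"delta_pos":[1.4,-1.3,73.5],"yaw":0},
    {"hand":0,"delta_pos":[1.4,-1.3,40],"yaw":0},
    {"hand":0,"delta_pos":[1.4,-1.3,0],"yaw":0},
    {"hand":1,"delta_pos":[1.4,-1.3,-15],"yaw":0},
    {"hand":1,"delta_pos":[1.4,-1.3,-15],"yaw":0},
  ],
)

```text
clock: 5.75
position: [497.6, -400.9, 132.7]
ee_rot: [-0.626, 0.78, -0.005, 0.002]
contact_force: [1.1, -0.0, 0.8]
gripper_width: 65.5
grasp_force: 0.0
```

```bash
python3 -c "
from h import *
im=wrist('w3','coil_a',0)
go(449,170,150,81)"
```

```text
coil_a [246. 325.] 0.56 [ 498.  -393.5    0. ]
delta [-545.5, 168.9, -22.6] yaw 1.508 | cur ang 167.4 pos [ 495.1 -399.2  127.7] w 79.1 t 5.8
```

Request:
apply_moves(
  rows=[
    {"hand":1,"delta_pos":[-545,169,-23],"yaw":1.5},
    {"hand":1,"delta_pos":[-545,169,-23],"yaw":1.5},
    {"hand":1,"delta_pos":[-545,169,-23],"yaw":1.5},
    {"hand":1,"delta_pos":[-545,169,-23],"yaw":1.5},
    {"hand":1,"delta_pos":[-545,169,-23],"yaw":1.5},
    {"hand":1,"delta_pos":[-545,169,-23],"yaw":1.5},
    {"hand":1,"delta_pos":[-545,169,-23],"yaw":1.5},
    {"hand":1,"delta_pos":[-545,169,-23],"yaw":1.5},
    {"hand":1,"delta_pos":[-545,169,-23],"yaw":1.5},
    {"hand":1,"delta_pos":[-545,169,-23],"yaw":1.5},
    {"hand":1,"delta_pos":[-545,169,-23],"yaw":1.5},
    {"hand":1,"delta_pos":[-545,169,-23],"yaw":1.5},
  ],
)

```text
clock: 6.85
position: [458.6, 43.8, 143.5]
ee_rot: [-0.009, 1.0, -0.001, -0.001]
contact_force: [0.7, 0.7, 0.8]
gripper_width: 85.4
grasp_force: 0.0
```

```bash
python3 -c "
from h import *
go(449,170,150,81)"
```

```text
delta [7.4, 126.3, -6.6] yaw 0.174 | cur ang 91.0 pos [458.6  43.8 143.5] w 85.4 t 6.8
```

Request:
apply_moves(
  rows=[
    {"hand":1,"delta_pos":[7,125,-4],"yaw":0.174},
    {"hand":1,"delta_pos":[7,125,-4],"yaw":0.174},
    {"hand":1,"delta_pos":[7,125,-4],"yaw":0.174},
    {"hand":1,"delta_pos":[7,125,-4],"yaw":0.174},
    {"hand":1,"delta_pos":[7,125,-4],"yaw":0.174},
  ],
)

```text
clock: 7.27
position: [449.4, 169.4, 147.5]
ee_rot: [0.073, 0.997, -0.001, -0.001]
contact_force: [0.2, -0.1, -1.3]
gripper_width: 85.6
grasp_force: 0.0
```

```bash
python3 -c "
from h import *
im=wrist('w4','coil_a')
rect(im,(24,150,100),(34,255,255),449,170,30,30,'y')
go(449,170,31.5,81)
for q in ['cap_a','vial','lens_cell']:
  for r in nets.pinpoint('wrist',q)[:3]: print(q,np.round(r['location']),round(r['score'],2),onplane(im,r['location'],0,True))"
```

```text
coil_a [227. 326.] 0.58 [447.3 172.8   0. ]
y 796 mean [445.9 171.7] rect [446.  171.9] [25.8 19.6] 81.4
delta [0.4, 3.5, 116.0] yaw 0.006 | cur ang 81.4 pos [449.2 166.7 147.5] w 85.2 t 7.4
cap_a [295.  18.] 0.91 [ 470.7 -156.3    0. ]
cap_a [250. 147.] 0.7 [444.9  26.3   0. ]
cap_a [315. 235.] 0.27 [510.9  87.7   0. ]
vial [318. 232.] 0.94 [513.6  84.1   0. ]
lens_cell [369. 350.] 0.95 [579.9 175.4   0. ]
```

View pics/w4.png

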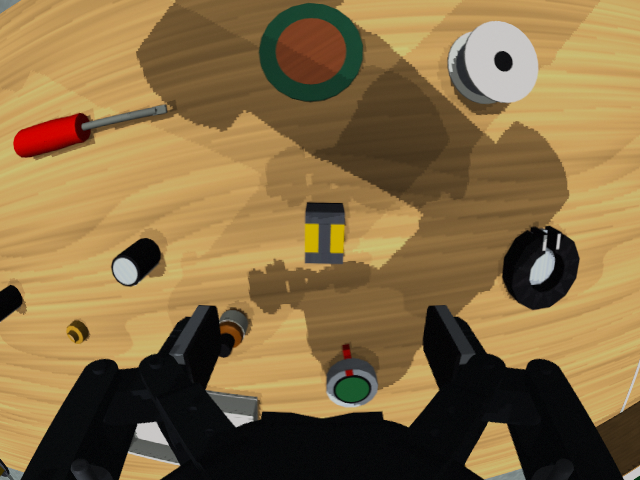

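Request:
apply_moves(
  rows=[
    {"hand":1,"delta_pos":[3.9,4.6,40],"yaw":0},
    {"hand":1,"delta_pos":[3.9,4.6,80],"yaw":0},
    {"hand":1,"delta_pos":[3.9,4.6,107],"yaw":0},
    {"hand":1,"delta_pos":[3.9,4.6,115],"yaw":0},
    {"hand":1,"delta_pos":[3.9,4.6,115],"yaw":0},
    {"hand":-1,"delta_pos":[3.9,4.6,115],"yaw":0},
    {"hand":-1,"delta_pos":[3.9,4.6,115],"yaw":0},
    {"hand":-1,"delta_pos":[3.9,4.6,115],"yaw":0},
    {"hand":-1,"delta_pos":[3.9,4.6,115],"yaw":0},
    {"hand":-1,"delta_pos":[3.9,4.6,115],"yaw":0},
    {"hand":-1,"delta_pos":[3.9,4.6,115],"yaw":0},
    {"hand":-1,"delta_pos":[3.9,4.6,115],"yaw":0},
  ],
)

```text
clock: 8.52
position: [447.8, 173.2, 35.0]
ee_rot: [0.075, 0.997, 0.001, 0.001]
contact_force: [-0.2, -0.3, 7.1]
gripper_width: 25.1
grasp_force: 60.2
```

```bash
python3 -c "
from h import *
go(510.5,-330,150,167.5)"
```

```text
delta [-137.6, -487.9, -115.5] yaw -1.503 | cur ang 81.4 pos [447.8 173.2  35. ] w 25.1 t 8.5
```

Request:
apply_moves(
  rows=[
    {"hand":-1,"delta_pos":[0,0,-40],"yaw":0},
    {"hand":-1,"delta_pos":[0,0,-80],"yaw":0},
    {"hand":-1,"delta_pos":[-138,-488,-115],"yaw":-1.503},
    {"hand":-1,"delta_pos":[-138,-488,-115],"yaw":-1.503},
    {"hand":-1,"delta_pos":[-138,-488,-115],"yaw":-1.503},
    {"hand":-1,"delta_pos":[-138,-488,-115],"yaw":-1.503},
    {"hand":-1,"delta_pos":[-138,-488,-115],"yaw":-1.503},
    {"hand":-1,"delta_pos":[-138,-488,-115],"yaw":-1.503},
    {"hand":-1,"delta_pos":[-138,-488,-115],"yaw":-1.503},
    {"hand":-1,"delta_pos":[-138,-488,-115],"yaw":-1.503},
    {"hand":-1,"delta_pos":[-138,-488,-115],"yaw":-1.503},
    {"hand":-1,"delta_pos":[-138,-488,-115],"yaw":-1.503},
  ],
)

```text
clock: 9.52
position: [492.5, -184.3, 138.8]
ee_rot: [-0.45, 0.893, 0.0, 0.0]
contact_force: [0.1, -0.1, -1.2]
gripper_width: 24.5
grasp_force: 59.3
```

```bash
python3 -c "
from h import *
go(510.5,-330,90,167.5)"
```

```text
delta [106.3, -101.3, 48.8] yaw -0.42 | cur ang 143.4 pos [ 492.5 -184.3  138.8] w 24.5 t 9.5
```

Request:
apply_moves(
  rows=[
    {"hand":-1,"delta_pos":[106,-101,20],"yaw":-0.42},
    {"hand":-1,"delta_pos":[106,-101,20],"yaw":-0.42},
    {"hand":-1,"delta_pos":[106,-101,20],"yaw":-0.42},
    {"hand":-1,"delta_pos":[106,-101,49],"yaw":-0.42},
    {"hand":-1,"delta_pos":[106,-101,49],"yaw":-0.42},
    {"hand":-1,"delta_pos":[106,-101,49],"yaw":-0.42},
  ],
)

```text
clock: 10.02
position: [507.9, -329.2, 86.5]
ee_rot: [-0.622, 0.783, 0.002, -0.001]
contact_force: [-0.7, -0.1, -0.6]
gripper_width: 25.0
grasp_force: 59.3
```

```bash
python3 -c "
from h import *
go(510.5,-330,39.5,167.5)"
```

```text
delta [0.2, -2.9, 47.0] yaw -0.01 | cur ang 166.9 pos [ 507.9 -329.2   86.5] w 25.0 t 10.0
```

Request:
apply_moves(
  rows=[
    {"hand":-1,"delta_pos":[0,-2.5,30],"yaw":0},
    {"hand":-1,"delta_pos":[0,-2.5,45],"yaw":0},
    {"hand":-1,"delta_pos":[0,-2.5,47.5],"yaw":0},
    {"hand":-1,"delta_pos":[0,-2.5,47.5],"yaw":0},
    {"hand":0,"delta_pos":[0,-2.5,47.5],"yaw":0},
    {"hand":0,"delta_pos":[0,-2.5,47.5],"yaw":0},
    {"hand":0,"delta_pos":[0,-2.5,47.5],"yaw":0},
    {"hand":0,"delta_pos":[0,-2.5,20],"yaw":0},
    {"hand":0,"delta_pos":[0,-2.5,-20],"yaw":0},
    {"hand":1,"delta_pos":[0,-2.5,-60],"yaw":0},
    {"hand":1,"delta_pos":[0,-2.5,-60],"yaw":0},
    {"hand":1,"delta_pos":[0,-2.5,-60],"yaw":0},
  ],
)

```text
clock: 11.02
position: [514.2, -329.3, 153.9]
ee_rot: [-0.624, 0.782, -0.004, 0.002]
contact_force: [-0.6, -0.3, -0.9]
gripper_width: 76.9
grasp_force: 0.0
```

```bash
python3 -c "
from h import *
im=wrist('w5','coil_a',4)
go(470,-168.5,150,167)"
```

```text
coil_a [228. 327.] 0.95 [ 511.2 -328.7    4. ]
coil_a [130. 326.] 0.87 [ 496.3 -400.2    4. ]
delta [-146.6, 76.5, -0.1] yaw 0.003 | cur ang 167.2 pos [ 512.  -328.4  149.9] w 85.3 t 11.1
```

View pics/w5.png

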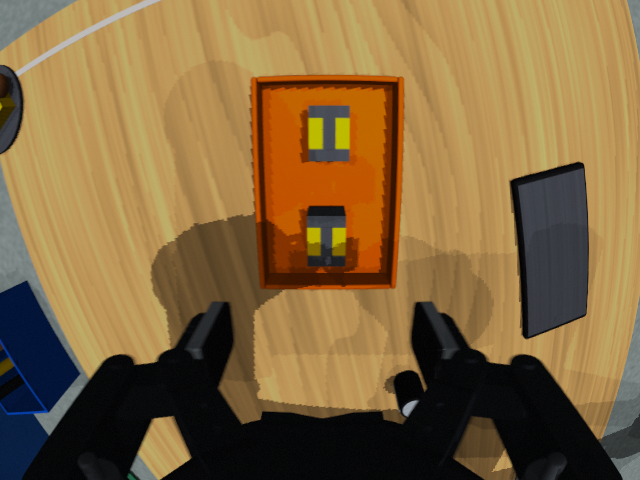

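Both transformers stand in the orange tray, at (135,328) and (235,326). On to the capacitors.

Request:
apply_moves(
  rows=[
    {"hand":1,"delta_pos":[-146.5,76.5,0],"yaw":0},
    {"hand":1,"delta_pos":[-146.5,76.5,0],"yaw":0},
    {"hand":1,"delta_pos":[-146.5,76.5,0],"yaw":0},
    {"hand":1,"delta_pos":[-146.5,76.5,0],"yaw":0},
    {"hand":1,"delta_pos":[-146.5,76.5,0],"yaw":0},
    {"hand":1,"delta_pos":[-146.5,76.5,0],"yaw":0},
    {"hand":1,"delta_pos":[-146.5,76.5,0],"yaw":0},
  ],
)

```text
clock: 11.7
position: [470.2, -168.7, 148.9]
ee_rot: [-0.624, 0.781, 0.0, -0.001]
contact_force: [0.5, 0.1, -1.3]
gripper_width: 85.5
grasp_force: 0.0
```

```bash
python3 -c "
from h import *
im=wrist('w6','cap_a',0)
rect(im,(0,0,140),(180,60,255),470,-168,25,40,'top')
go(470,-168.5,35,167)"
```

```text
cap_a [234. 321.] 0.91 [ 471.6 -164.8    0. ]
cap_a [408. 386.] 0.63 [448.8  22.6   0. ]
top 280 mean [ 469.3 -170.9] rect [ 470.5 -167.7] [16.6 19. ] 71.8
delta [-1.1, 0.6, 113.9] yaw 0.002 | cur ang 167.1 pos [ 470.4 -169.6  148.9] w 85.1 t 11.8
```

Request:
apply_moves(
  rows=[
    {"hand":1,"delta_pos":[-2,0.5,40],"yaw":0},
    {"hand":1,"delta_pos":[-2,0.5,80],"yaw":0},
    {"hand":1,"delta_pos":[-2,0.5,106],"yaw":0},
    {"hand":1,"delta_pos":[-2,0.5,114],"yaw":0},
    {"hand":1,"delta_pos":[-2,0.5,114],"yaw":0},
    {"hand":-1,"delta_pos":[-2,0.5,114],"yaw":0},
    {"hand":-1,"delta_pos":[-2,0.5,114],"yaw":0},
    {"hand":-1,"delta_pos":[-2,0.5,114],"yaw":0},
    {"hand":-1,"delta_pos":[-2,0.5,114],"yaw":0},
    {"hand":-1,"delta_pos":[-2,0.5,114],"yaw":0},
    {"hand":-1,"delta_pos":[-2,0.5,114],"yaw":0},
    {"hand":-1,"delta_pos":[-2,0.5,114],"yaw":0},
  ],
)

```text
clock: 12.8
position: [471.0, -166.8, 36.8]
ee_rot: [-0.624, 0.781, -0.001, 0.001]
contact_force: [-1.7, 1.3, 7.0]
gripper_width: 24.4
grasp_force: 58.6
```

```bash
python3 -c "
from h import *
c=np.array([632,-1.5]);l=np.array([.235,.972]);t=c-35*l;print(t)
go(t[0],t[1],125,166.4)"
```

```text
[623.775 -35.52 ]
delta [-161.8, -120.1, -87.9] yaw 0.014 | cur ang 167.2 pos [ 471.  -166.8   36.8] w 24.4 t 12.8
```

Request:
apply_moves(
  rows=[
    {"hand":-1,"delta_pos":[0,0,-40],"yaw":0},
    {"hand":-1,"delta_pos":[0,0,-70],"yaw":0},
    {"hand":-1,"delta_pos":[-162,-120,-88],"yaw":0.014},
    {"hand":-1,"delta_pos":[-162,-120,-88],"yaw":0.014},
    {"hand":-1,"delta_pos":[-162,-120,-88],"yaw":0.014},
    {"hand":-1,"delta_pos":[-162,-120,-88],"yaw":0.014},
    {"hand":-1,"delta_pos":[-162,-120,-88],"yaw":0.014},
    {"hand":-1,"delta_pos":[-162,-120,-88],"yaw":0.014},
    {"hand":-1,"delta_pos":[-162,-120,-88],"yaw":0.014},
    {"hand":-1,"delta_pos":[-162,-120,-88],"yaw":0.014},
  ],
)

```text
clock: 13.63
position: [622.2, -35.4, 123.0]
ee_rot: [-0.618, 0.786, 0.001, -0.001]
contact_force: [-0.6, -0.5, -0.4]
gripper_width: 24.4
grasp_force: 59.1
```

```bash
python3 -c "
from h import *
im=wrist('w7','white_tray',0)
go(623.8,-35.5,41.5,166.4)
for p in [(247,239),(247,400)]: print(onplane(im,p,28,True))"
```

```text
delta [-1.2, -1.7, 81.8] yaw -0.001 | cur ang 166.3 pos [622.  -36.2 123.3] w 24.8 t 13.7
[670.3 -51.8  28. ]
[574.3 -28.5  28. ]
```

View pics/w7.png

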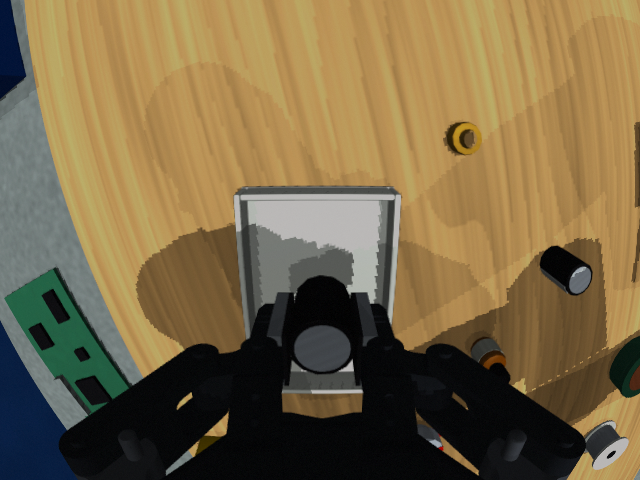

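The held capacitor is over the -y half of the tray, centred between the side walls (columns 239 and 400).

Request:
apply_moves(
  rows=[
    {"hand":-1,"delta_pos":[-1,-1.5,40],"yaw":0},
    {"hand":-1,"delta_pos":[-1,-1.5,70],"yaw":0},
    {"hand":-1,"delta_pos":[-1,-1.5,82],"yaw":0},
    {"hand":-1,"delta_pos":[-1,-1.5,82],"yaw":0},
    {"hand":-1,"delta_pos":[-1,-1.5,82.5],"yaw":0},
    {"hand":0,"delta_pos":[-1,-1.5,82.5],"yaw":0},
    {"hand":0,"delta_pos":[-1,-1.5,82.5],"yaw":0},
    {"hand":0,"delta_pos":[-1,-1.5,82.5],"yaw":0},
    {"hand":0,"delta_pos":[-1,-1.5,50],"yaw":0},
    {"hand":0,"delta_pos":[-1,-1.5,10],"yaw":0},
    {"hand":1,"delta_pos":[-1,-1.5,-25],"yaw":0},
    {"hand":1,"delta_pos":[-1,-1.5,-25],"yaw":0},
  ],
)

```text
clock: 14.73
position: [629.6, -34.7, 157.6]
ee_rot: [-0.619, 0.785, -0.005, 0.007]
contact_force: [0.8, -0.4, 0.9]
gripper_width: 65.7
grasp_force: 0.0
```

```bash
python3 -c "
from h import *
im=wrist('w8','cap_a',4)
go(446.7,23.8,150,166.4)"
```

```text
cap_a [241. 543.] 0.73 [448.9  20.3   4. ]
cap_a [222. 328.] 0.67 [626.6 -37.5   4. ]
delta [-14.6, 187.8, 0.1] yaw -0.001 | cur ang 166.4 pos [625.7 -34.7 150.9] w 79.1 t 14.8
```

Request:
apply_moves(
  rows=[
    {"hand":1,"delta_pos":[-14.5,188,0],"yaw":0},
    {"hand":1,"delta_pos":[-14.5,188,0],"yaw":0},
    {"hand":1,"delta_pos":[-14.5,188,0],"yaw":0},
    {"hand":1,"delta_pos":[-14.5,188,0],"yaw":0},
    {"hand":1,"delta_pos":[-14.5,188,0],"yaw":0},
    {"hand":1,"delta_pos":[-14.5,188,0],"yaw":0},
    {"hand":1,"delta_pos":[-14.5,188,0],"yaw":0},
  ],
)

```text
clock: 15.42
position: [444.0, 23.6, 147.9]
ee_rot: [-0.619, 0.786, 0.0, -0.001]
contact_force: [0.8, 0.1, -0.5]
gripper_width: 85.7
grasp_force: 0.0
```

```bash
python3 -c "
from h import *
im=wrist('w9','cap_a',0)
rect(im,(0,0,140),(180,60,255),447,24,25,40,'top')
go(446.7,23.8,36,166.4)"
```

```text
cap_a [214.  98.] 0.92 [622.  -34.3   0. ]
cap_a [233. 315.] 0.7 [449.2  25.6   0. ]
top 334 mean [446.   20.6] rect [447.2  21.9] [19.9 13.9] 7.5
delta [-0.4, -0.7, 112.1] yaw -0.0 | cur ang 166.4 pos [446.   23.6 148.1] w 85.3 t 15.5
```

Request:
apply_moves(
  rows=[
    {"hand":1,"delta_pos":[0,-1.5,40],"yaw":0},
    {"hand":1,"delta_pos":[0,-1.5,80],"yaw":0},
    {"hand":1,"delta_pos":[0,-1.5,105],"yaw":0},
    {"hand":1,"delta_pos":[0,-1.5,112],"yaw":0},
    {"hand":1,"delta_pos":[0,-1.5,112],"yaw":0},
    {"hand":-1,"delta_pos":[0,-1.5,112],"yaw":0},
    {"hand":-1,"delta_pos":[0,-1.5,112],"yaw":0},
    {"hand":-1,"delta_pos":[0,-1.5,112],"yaw":0},
    {"hand":-1,"delta_pos":[0,-1.5,112],"yaw":0},
    {"hand":-1,"delta_pos":[0,-1.5,112],"yaw":0},
    {"hand":-1,"delta_pos":[0,-1.5,112],"yaw":0},
    {"hand":-1,"delta_pos":[0,-1.5,112],"yaw":0},
  ],
)

```text
clock: 16.52
position: [447.7, 23.4, 37.7]
ee_rot: [-0.618, 0.786, -0.0, 0.001]
contact_force: [-0.7, 0.0, 6.3]
gripper_width: 24.5
grasp_force: 58.5
```

```bash
python3 -c "
from h import *
go(640.2,32.5,150,166.4)"
```

```text
delta [-54.2, -185.2, -111.8] yaw 0.0 | cur ang 166.4 pos [447.7  23.4  37.7] w 24.5 t 16.5
```

Request:
apply_moves(
  rows=[
    {"hand":-1,"delta_pos":[0,0,-40],"yaw":0},
    {"hand":-1,"delta_pos":[0,0,-80],"yaw":0},
    {"hand":-1,"delta_pos":[-54,-185,-112],"yaw":0},
    {"hand":-1,"delta_pos":[-54,-185,-112],"yaw":0},
    {"hand":-1,"delta_pos":[-54,-185,-112],"yaw":0},
    {"hand":-1,"delta_pos":[-54,-185,-112],"yaw":0},
    {"hand":-1,"delta_pos":[-54,-185,-112],"yaw":0},
    {"hand":-1,"delta_pos":[-54,-185,-75],"yaw":0},
    {"hand":-1,"delta_pos":[-54,-185,-60],"yaw":0},
    {"hand":-1,"delta_pos":[-54,-185,-60],"yaw":0},
    {"hand":-1,"delta_pos":[-54,-185,-60],"yaw":0},
    {"hand":-1,"delta_pos":[-54,-185,-60],"yaw":0},
  ],
)

```text
clock: 17.52
position: [640.3, 32.2, 98.1]
ee_rot: [-0.619, 0.786, -0.001, 0.001]
contact_force: [-0.0, -1.1, 0.5]
gripper_width: 23.9
grasp_force: 59.1
```

```bash
python3 -c "
from h import *
go(640.2,32.5,42,166.4)"
```

```text
delta [-0.2, 0.3, 56.1] yaw 0.0 | cur ang 166.4 pos [640.3  32.2  98.1] w 23.9 t 17.5
```

Request:
apply_moves(
  rows=[
    {"hand":-1,"delta_pos":[0,0,30],"yaw":0},
    {"hand":-1,"delta_pos":[0,0,50],"yaw":0},
    {"hand":-1,"delta_pos":[0,0,56.5],"yaw":0},
    {"hand":-1,"delta_pos":[0,0,56.5],"yaw":0},
    {"hand":-1,"delta_pos":[0,0,56.5],"yaw":0},
    {"hand":0,"delta_pos":[0,0,56.5],"yaw":0},
    {"hand":0,"delta_pos":[0,0,56.5],"yaw":0},
    {"hand":0,"delta_pos":[0,0,56.5],"yaw":0},
    {"hand":0,"delta_pos":[0,0,20],"yaw":0},
    {"hand":0,"delta_pos":[0,0,-20],"yaw":0},
    {"hand":1,"delta_pos":[0,0,-55],"yaw":0},
    {"hand":1,"delta_pos":[0,0,-55],"yaw":0},
  ],
)

```text
clock: 18.52
position: [644.3, 32.7, 160.8]
ee_rot: [-0.619, 0.785, -0.004, 0.007]
contact_force: [1.4, 0.7, 0.7]
gripper_width: 65.4
grasp_force: 0.0
```

```bash
python3 -c "
from h import *
im=wrist('w10','cap_a',4)
for q in ['vial','lens_cell']:
  for r in nets.pinpoint('wrist',q)[:3]: print(q,np.round(r['location']),round(r['score'],2),onplane(im,r['location'],0,True))
go(582,173.5,150,90)"
```

```text
cap_a [132. 329.] 0.83 [625.3 -35.1   4. ]
cap_a [226. 329.] 0.72 [641.2  34.9   4. ]
vial [249. 486.] 0.81 [516.7  84.8   0. ]
lens_cell [180. 330.] 0.32 [6.324e+02 6.000e-01 0.000e+00]
delta [-124.1, 88.5, 0.8] yaw 1.333 | cur ang 166.4 pos [638.7  32.  150.7] w 85.4 t 18.7
```

View pics/w10.png

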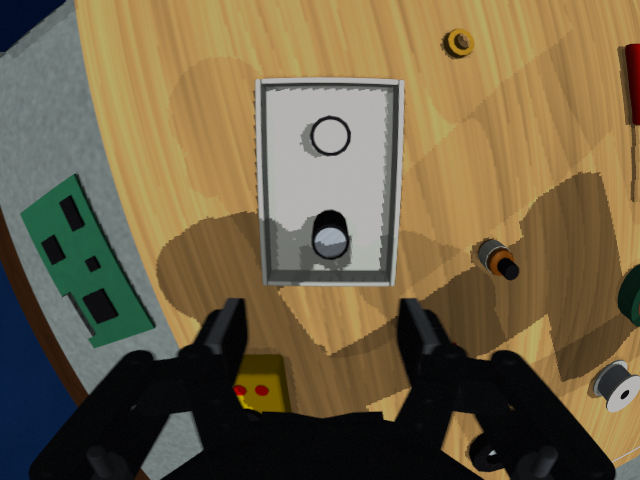

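Both caps stand upright in the white tray, at (135,330) and (235,330), and the vial is untouched. Next is the lens cell.

Request:
apply_moves(
  rows=[
    {"hand":1,"delta_pos":[-124,88.5,1],"yaw":1.333},
    {"hand":1,"delta_pos":[-124,88.5,1],"yaw":1.333},
    {"hand":1,"delta_pos":[-124,88.5,1],"yaw":1.333},
    {"hand":1,"delta_pos":[-124,88.5,1],"yaw":1.333},
    {"hand":1,"delta_pos":[-124,88.5,1],"yaw":1.333},
    {"hand":1,"delta_pos":[-124,88.5,1],"yaw":1.333},
    {"hand":1,"delta_pos":[-124,88.5,1],"yaw":1.333},
    {"hand":1,"delta_pos":[-124,88.5,1],"yaw":1.333},
    {"hand":1,"delta_pos":[-124,88.5,1],"yaw":1.333},
    {"hand":1,"delta_pos":[-124,88.5,1],"yaw":1.333},
    {"hand":1,"delta_pos":[-124,88.5,1],"yaw":1.333},
    {"hand":1,"delta_pos":[-124,88.5,1],"yaw":1.333},
  ],
)

```text
clock: 19.72
position: [581.9, 173.0, 148.4]
ee_rot: [0.001, 1.0, -0.001, -0.002]
contact_force: [0.7, 0.1, 0.4]
gripper_width: 85.7
grasp_force: 0.0
```

```bash
python3 -c "
from h import *
im=wrist('w11','lens_cell',0)
rect(im,(40,60,20),(95,255,255),582,173,16,26,'lens')
rect(im,(0,150,60),(8,255,255),557,173,9,9,'key')
go(582,173.5,37,90)"
```

```text
lens_cell [228. 324.] 0.96 [580.5 175.    0. ]
lens 1297 mean [581.9 175.3] rect [581.9 175.2] [26.6 28.6] 90.0
key 143 mean [556.5 174.8] rect [558.  174.9] [ 5.6 15.1] 90.0
delta [-0.1, 0.6, 112.0] yaw 0.003 | cur ang 90.1 pos [582.1 173.1 149. ] w 85.9 t 19.8
```

View pics/w11.png

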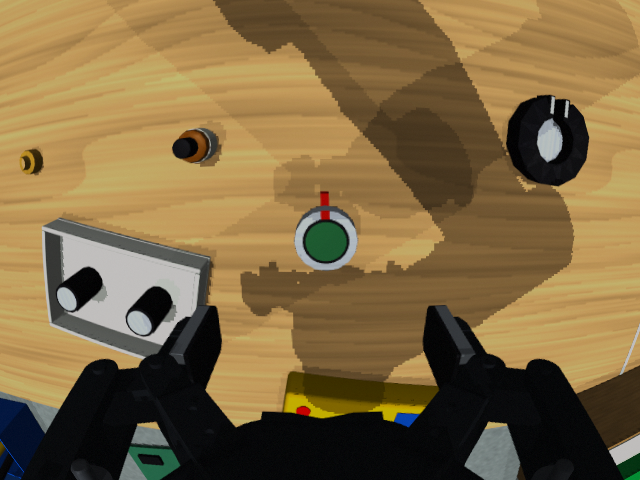

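Request:
apply_moves(
  rows=[
    {"hand":1,"delta_pos":[0,2.1,40],"yaw":0},
    {"hand":1,"delta_pos":[0,2.1,80],"yaw":0},
    {"hand":1,"delta_pos":[0,2.1,105],"yaw":0},
    {"hand":1,"delta_pos":[0,2.1,112],"yaw":0},
    {"hand":1,"delta_pos":[0,2.1,112],"yaw":0},
    {"hand":-1,"delta_pos":[0,2.1,112],"yaw":0},
    {"hand":-1,"delta_pos":[0,2.1,112],"yaw":0},
    {"hand":-1,"delta_pos":[0,2.1,112],"yaw":0},
    {"hand":-1,"delta_pos":[0,2.1,112],"yaw":0},
    {"hand":-1,"delta_pos":[0,2.1,112],"yaw":0},
    {"hand":-1,"delta_pos":[0,2.1,70],"yaw":0},
    {"hand":-1,"delta_pos":[0,2.1,30],"yaw":0},
  ],
)

```text
clock: 20.82
position: [581.2, 174.7, 119.6]
ee_rot: [0.0, 1.0, -0.001, -0.003]
contact_force: [1.3, 0.9, -0.0]
gripper_width: 41.3
grasp_force: 60.8
```

```bash
python3 -c "
from h import *
im=imaging.get_image('wrist')
s=read_state();p=s['position'];
go(505,343.5,140,77)
for dz in (-37,): rect(im,(40,60,20),(95,255,255),p[0],p[1],20,p[2]+dz+26,'lens'); rect(im,(0,150,60),(8,255,255),p[0]-25,p[1],10,p[2]+dz+9,'key')
"
```

```text
delta [81.4, 166.6, -9.5] yaw 0.23 | cur ang 90.2 pos [587.  177.1 130.9] w 40.7 t 20.9
lens 1848 mean [574.5 175.7] rect [574.9 175.3] [24.4 15.3] 90.0
key 218 mean [561.1 174.5] rect [558.3 174.3] [12.3  5.5] -0.0
```

Request:
apply_moves(
  rows=[
    {"hand":-1,"delta_pos":[2,148,-19],"yaw":0.23},
    {"hand":-1,"delta_pos":[2,148,-19],"yaw":0.23},
    {"hand":-1,"delta_pos":[2,148,-19],"yaw":0.23},
    {"hand":-1,"delta_pos":[2,148,-19],"yaw":0.23},
    {"hand":-1,"delta_pos":[2,148,-19],"yaw":0.23},
    {"hand":-1,"delta_pos":[2,148,-19],"yaw":0.23},
    {"hand":-1,"delta_pos":[2,148,-19],"yaw":0.23},
  ],
)

```text
clock: 21.45
position: [580.3, 323.0, 139.4]
ee_rot: [0.115, 0.993, -0.0, -0.0]
contact_force: [0.6, -0.1, -0.5]
gripper_width: 41.0
grasp_force: 61.0
```

```bash
python3 -c "
from h import *
im=wrist('w12','lens_holder',0)
rect(im,(0,0,140),(180,60,255),470,350,22,20,'lines')
go(505,343.5,140,77)
s=read_state();p=s['position'];Y=Rotation.from_quat(s['ee_rot']).as_matrix();print(Y.round(4).tolist(),im['xyz'].tolist(),list(im['rotation']))
rect(im,(40,60,20),(95,255,255),p[0],p[1],20,p[2]-37+26,'lens')
c=p+Y[:,0]*25
rect(im,(0,150,60),(8,255,255),c[0],c[1],12,p[2]-37+9,'key')
"
```

```text
lens_holder [122. 332.] 0.8 [504.6 348.6   0. ]
lines none
delta [78.5, 3.4, -0.6] yaw -0.004 | cur ang 76.7 pos [580.6 322.2 139.4] w 40.6 t 21.6
[[-0.9734, 0.2292, -0.0007], [0.2292, 0.9734, -0.0004], [0.0006, -0.0006, -1.0]] [503.0201355597762, 341.42575484744987, 256.0620025419495] [np.float64(0.773935375290618), np.float64(0.6136470217726864), np.float64(0.09745458186702032), np.float64(0.12232731508705036)]
lens 3267 mean [575.8 324.4] rect [576.1 324.3] [27.5 26.9] 77.2
key 544 mean [555.5 328.5] rect [556.6 328.3] [ 6.  22.8] 76.4
```

View pics/w12.png

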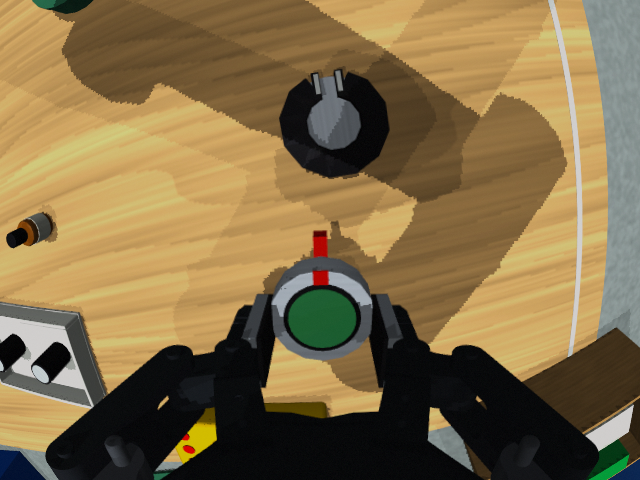

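```bash
python3 -c "
from h import *
im=imaging.get_image('wrist');g=im['pixels'].astype(int)
hsv=cv2.cvtColor(im['pixels'],cv2.COLOR_RGB2HSV)
B=np.zeros((480,640),bool);B[68:182,275:392]=1
def W(m,z): return np.array([onplane(im,p,z,True)[:2] for p in np.argwhere(m)]).astype(np.float32)
sat=hsv[:,:,1];v=hsv[:,:,2]
m=B&((sat<70)); m=cv2.morphologyEx(m.astype(np.uint8),cv2.MORPH_CLOSE,np.ones((25,25)))
w=W(m,20);print('holder',len(w),cv2.minEnclosingCircle(w),w.mean(0),'area dia',2*np.sqrt(cv2.contourArea(cv2.convexHull(w))/np.pi))
b=B&(sat<70)&(v>85);w=W(b,20);n,L,st,ce=cv2.connectedComponentsWithStats(b.astype(np.uint8))
for i in range(1,n):
  if st[i][4]>15: print(st[i],ce[i],onplane(im,ce[i][::-1],20,True),onplane(im,ce[i][::-1],5,True))
print('lines mid',onplane(im,(82,328),20,True))
for c,z in (('top',126),('scene',126)):
  t=imaging.get_image(c);h=cv2.cvtColor(t['pixels'],cv2.COLOR_RGB2HSV)
  for zz in (126,128):
    p=np.argwhere(cv2.inRange(h,(40,60,20),(95,255,255)));w=np.array([onplane(t,q,zz)[:2] for q in p]);k=np.hypot(w[:,0]-577,w[:,1]-323)<22;print(c,zz,k.sum(),w[k].mean(0),w[k].min(0),w[k].max(0))
  save(t,c+'2')
print(read_state()['position'])
"
```

```text
holder 8855 ((505.4537353515625, 349.13165283203125), 34.47868347167969) [505.43658 349.0235 ] area dia 67.55109456678909
[337  70   7  20  90] [339.97777778  79.36666667] [479.6 358.   20. ] [478.1 359.1   5. ]
[314  73   8  20  89] [317.70786517  82.79775281] [478.6 344.1  20. ] [477.1 344.3   5. ]
[ 309   75   52   73 2225] [333.21662921 116.76359551] [501.9 348.5  20. ] [501.8 349.    5. ]
lines mid [479.6 350.4  20. ]
top 126 64 [571.946875 322.70625 ] [565.2 306.8] [586.3 334.5]
top 128 64 [571.453125  321.9828125] [564.7 306.1] [585.8 333.7]
scene 126 232 [582.10560345 320.33146552] [567.7 306.4] [595.8 334.5]
scene 128 232 [583.67543103 319.35818966] [569.3 305.4] [597.4 333.5]
[580.88911031 322.3619085  139.47607466]
```

```bash
python3 -c "
from h import *
im=imaging.get_image('wrist')
hsv=cv2.cvtColor(im['pixels'],cv2.COLOR_RGB2HSV);B=np.zeros((480,640),bool);B[60:182,275:392]=1
b=B&(hsv[:,:,1]<70)&(hsv[:,:,2]>85)
n,L,st,ce=cv2.connectedComponentsWithStats(b.astype(np.uint8))
P=[]
for i in range(1,n):
  if 15<st[i][4]<300:
    w=np.array([onplane(im,p,20,True)[:2] for p in np.argwhere(L==i)]).astype(np.float32)
    vx,vy,x0,y0=cv2.fitLine(w,cv2.DIST_L2,0,.01,.01).ravel();print('line',np.degrees(np.arctan2(vy,vx)),x0,y0);r=cv2.minAreaRect(w);print(r);P.append(np.array(r[0]))
print(np.linalg.norm(P[0]-P[1]));m=(P[0]+P[1])/2;d=m-np.array([505.45,349.1]);print(m,np.degrees(np.arctan2(d[1],d[0])), 'perp',np.degrees(np.arctan2(*(P[0]-P[1])[::-1])))
t=cv2.imread('pics/scene2.png');tt=imaging.get_image('scene')
print('scene',onplane(tt,(251.3,515.2),20))
go(508.9,345.7,70,84)
"
```

```text
line -3.9127884 479.48538 358.03708
((479.5978698730469, 358.01123046875), (2.751328945159912, 13.041004180908203), 86.81998443603516)
line -3.9332497 478.58823 344.00705
((478.63494873046875, 344.0549621582031), (2.5846786499023438, 12.547555923461914), 85.6014633178711)
13.98944753315151
[479.1164093  351.03309631] 175.8015618440895 perp 86.0530981684447
scene [480.4 349.8  20. ]
delta [75.4, 5.9, 69.5] yaw -0.126 | cur ang 76.8 pos [580.9 322.7 139.5] w 40.9 t 21.8
```

Request:
apply_moves(
  rows=[
    {"hand":-1,"delta_pos":[76,8.4,0],"yaw":-0.16},
    {"hand":-1,"delta_pos":[76,8.4,20],"yaw":-0.16},
    {"hand":-1,"delta_pos":[76,8.4,45],"yaw":-0.16},
    {"hand":-1,"delta_pos":[76,8.4,69.5],"yaw":-0.16},
    {"hand":-1,"delta_pos":[76,8.4,69.5],"yaw":-0.16},
    {"hand":-1,"delta_pos":[76,8.4,69.5],"yaw":-0.16},
    {"hand":-1,"delta_pos":[76,8.4,69.5],"yaw":-0.16},
  ],
)

```text
clock: 22.38
position: [509.8, 349.5, 71.2]
ee_rot: [0.035, 0.999, 0.001, 0.001]
contact_force: [0.6, 0.3, -0.2]
gripper_width: 41.2
grasp_force: 61.0
```

```bash
python3 -c "
from h import *
im=wrist('w13');go(508.9,348.2,70,86)
p=im['pixels'][190:430,180:470];cv2.imwrite('pics/c13.png',cv2.resize(p,None,fx=2.5,fy=2.5,interpolation=cv2.INTER_CUBIC)[:,:,::-1])
"
```

```text
delta [1.0, -1.5, 1.6] yaw -0.0 | cur ang 86.0 pos [510.  349.7  71.7] w 40.8 t 22.4
```

View pics/c13.png

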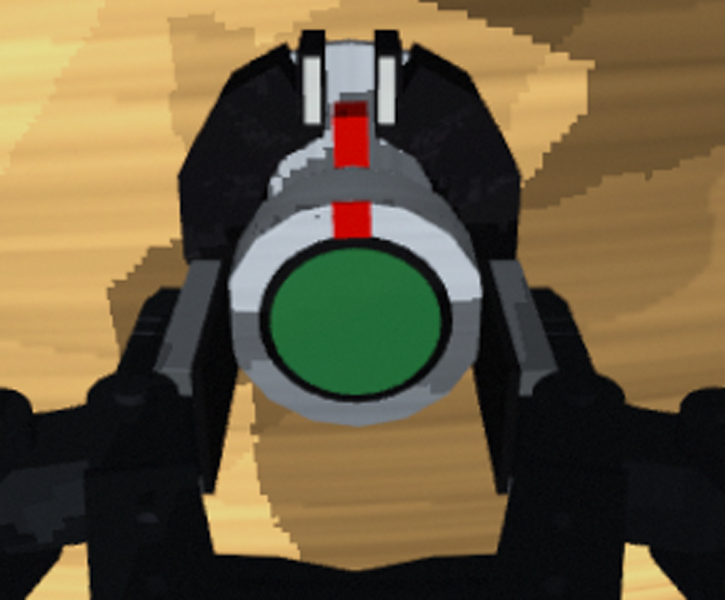

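The held cell's key (351,140) lines up with the keyway (mid column 350), and the disc centre is about 1 mm to the right. I'll work out the offset along the key.

```bash
python3 -c "
from h import *
im=imaging.get_image('wrist');s=read_state();p=s['position'];R=Rotation.from_quat(s['ee_rot']).inv()
f=lambda x,y,z:R.apply(np.append(onplane(im,(190+(y+.5)/2.5-.5,180+(x+.5)/2.5-.5),z,True)[:2],0)-[p[0],p[1],0]).round(1)[:2]
L=f(349.5,91,20);print('holder centre from lines',L-[26.3,0],'line outer',f(349.5,57,20),'inner',f(349.5,125,20))
for h in (36,38,40,42,44):
  z0=p[2]-h;print(h,'lens',f(356,320,z0+26),'key tip',f(351,117,z0+9),'axis',f(351,117,z0+9)-[30,0])
print(p)"
```

```text
holder centre from lines [ 4.4 -0.5] line outer [37.3 -0.5] inner [23.8 -0.6]
36 lens [5.6 0.5] key tip [33.5 -0.2] axis [ 3.5 -0.2]
38 lens [4.4 0.6] key tip [32.8 -0.2] axis [ 2.8 -0.2]
40 lens [3.3 0.6] key tip [32.2 -0.3] axis [ 2.2 -0.3]
42 lens [2.1 0.6] key tip [31.6 -0.2] axis [ 1.6 -0.2]
44 lens [0.9 0.5] key tip [30.9 -0.3] axis [ 0.9 -0.3]
[509.91637345 349.69303575  71.77301542]
```

Request:
apply_moves(
  rows=[
    {"hand":-1,"delta_pos":[1.3,-0.8,3],"yaw":0},
    {"hand":-1,"delta_pos":[1.3,-0.8,6],"yaw":0},
    {"hand":-1,"delta_pos":[1.3,-0.8,9],"yaw":0},
    {"hand":-1,"delta_pos":[1.3,-0.8,12],"yaw":0},
    {"hand":-1,"delta_pos":[1.3,-0.8,15],"yaw":0},
    {"hand":-1,"delta_pos":[1.3,-0.8,17],"yaw":0},
    {"hand":-1,"delta_pos":[1.3,-0.8,17],"yaw":0},
    {"hand":-1,"delta_pos":[1.3,-0.8,17],"yaw":0},
  ],
)

```text
clock: 23.15
position: [507.2, 348.3, 52.7]
ee_rot: [0.035, 0.999, -0.0, -0.0]
contact_force: [0.1, 0.8, -0.4]
gripper_width: 41.5
grasp_force: 61.0
```

Request:
apply_moves(
  rows=[
    {"hand":-1,"delta_pos":[0,0,1],"yaw":0},
    {"hand":-1,"delta_pos":[0,0,2],"yaw":0},
    {"hand":-1,"delta_pos":[0,0,2],"yaw":0},
  ],
)

```text
clock: 23.4
position: [507.4, 348.5, 51.1]
ee_rot: [0.035, 0.999, 0.0, 0.0]
contact_force: [-0.6, -0.5, 0.6]
gripper_width: 40.8
grasp_force: 61.2
```

Request:
apply_moves(
  rows=[
    {"hand":-1,"delta_pos":[0,0,1],"yaw":0},
    {"hand":-1,"delta_pos":[0,0,2],"yaw":0},
    {"hand":-1,"delta_pos":[0,0,2],"yaw":0},
  ],
)

```text
clock: 23.65
position: [507.4, 348.5, 51.0]
ee_rot: [0.035, 0.999, 0.0, 0.0]
contact_force: [-3.3, -1.2, 8.7]
gripper_width: 41.3
grasp_force: 62.1
```

Request:
apply_moves(
  rows=[
    {"hand":0.6,"delta_pos":[0,0,-1],"yaw":0},
    {"hand":0.6,"delta_pos":[0,0,-1],"yaw":0},
    {"hand":0.6,"delta_pos":[0,0,-1],"yaw":0},
    {"hand":0.6,"delta_pos":[0,0,-1],"yaw":0},
    {"hand":0.6,"delta_pos":[0,0,-40],"yaw":0},
    {"hand":1,"delta_pos":[0,0,-80],"yaw":0},
    {"hand":1,"delta_pos":[0,0,-100],"yaw":0},
    {"hand":1,"delta_pos":[0,0,-100],"yaw":0},
    {"hand":1,"delta_pos":[0,0,-100],"yaw":0},
    {"hand":1,"delta_pos":[0,0,-100],"yaw":0},
  ],
)

```text
clock: 24.48
position: [506.6, 347.8, 147.9]
ee_rot: [0.035, 0.999, -0.001, -0.001]
contact_force: [-0.7, 0.0, -0.6]
gripper_width: 85.1
grasp_force: 0.0
```

```bash
python3 -c "
from h import *
im=wrist('w14','lens_cell',10);s=read_state();print(s['position'])
for z in (36,46): rect(im,(40,60,20),(95,255,255),506,349,20,z,'lens')
p=im['pixels'][160:320,240:400];t=imaging.get_image('scene')['pixels'];q=t[235:300,480:545]
cv2.imwrite('pics/c14.png',np.hstack([cv2.resize(x,(400,400),interpolation=cv2.INTER_CUBIC) for x in (p,q)])[:,:,::-1])"
```

```text
lens_cell [230. 322.] 0.87 [503.8 348.3  10. ]
[506.55446596 347.63367388 147.09920794]
lens 1487 mean [505.4 349.2] rect [505.6 349.1] [28.5 28.4] 40.6
lens 1487 mean [502.  349.4] rect [502.2 349.3] [27.3 27.2] 40.5
```

View pics/c14.png

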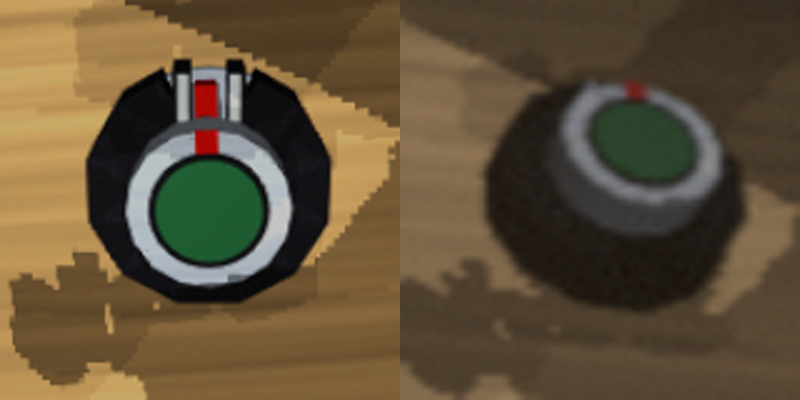

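The key sits between the white lines (205,100 in the crop). The lens centre at home height, (505.5,349.2), matches the holder centre, (505.4,349.1). Contact came at a TCP height of 51 mm, where a cell left un-keyed would have touched about 10 mm higher. I'm handing in.

```bash
python3 -c "
from h import *
print(workorder.job_done())"
```

```text
the job is handed in; nothing more can be done
None
```

I handed the job in at about 25 s: by my last pictures both capacitors stand in the white tray, both transformers sit base down in the orange tray, and the lens cell is keyed fully home. I never touched the vial or phone, and the hand-in call gave no verdict.

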